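# Rebuild and cure the toy castle wall

## Task

Finish the toy castle wall in running bond with the two loose full-length blocks: set one in the gap in the second course and then the other on top as the third course, each squarely astride the joint below it, set down rather than dropped. Then cure the resin: hold the large button on the timer fully down for about four seconds without a break, never letting the needle run past the end of the thick part of its scale, and let go. Do not touch the small button, and leave everything else where it is.

Things in the scene. Friction and masses are not known exactly. Their poses are not given: they have to be found in the camera images.
- wall: Wooden toy castle wall, fixed. Origin: underside centre of its 260 x 100 x 12 mm baseboard; x along the wall, z up. Bottom course: three 70 x 35 x 30 mm blocks at x = -75, 0, 75 mm, y = 0, top at z = 42 mm. Second course: one block glued at x = -37.5 mm (top z = 72 mm), its partner at +37.5 missing, as is the third-course block. Lamp at the -x end, x = -190 to -140 mm, 102 mm high.
- spot_second (a point): Where the underside centre of the missing second-course block belongs: 42 mm above the table, astride the joint between the middle and +x bottom blocks (wall x = +37.5 mm, y = 0). Axes as the wall's.
- spot_third (a point): Where the underside centre of the third-course block belongs: 72 mm above the table, astride the joint of the two second-course blocks (wall x = 0, y = 0). Axes as the wall's.
- block_a: Loose plain wooden toy block, 70 mm (its x) x 35 mm (y) x 30 mm (z), about 50 g, lying flat on the mat. Origin: centre of its underside, z up.
- block_b: Second loose block, identical to block_a and interchangeable with it.
- mat: Flat black rubber work mat, 220 x 220 x 3 mm, fixed; the loose toy pieces start on it, 3 mm above the table, long sides roughly along the mat x axis, at least 25 mm free beside them (less end to end). Origin: centre of its underside.
- timer: Grey cure-timer case, fixed, 160 (x) x 150 (y) x 60 mm high. Origin: centre of its underside. In its top face lie a meter (at +x) and two round grey push buttons (at -x): a large one at x = -45, y = +35 mm and a small one (10 mm radius) at x = -45, y = -40 mm.
- cure (a joint): The large cure button, a momentary spring button: 0 up, 0.008 m fully down, about 6 N fully down (stiffness even); springs back when let go. It counts as down beyond 0.005 m.
- cure_top (a point): Centre of the top of the large button (20 mm radius, presses straight down; the point moves with the button).
- dose (a joint): Needle of the meter on the timer (rad). With the large button fully down it creeps up from 0: about 0.9 after 3 s, 1.2 after 4 s, 1.5 after 6 s (slower if less far down), and it sinks back slowly once the button is up. The thick part of the scale is 0.94 to 1.52.
- zero (a joint): The small push button on the timer, 10 mm radius, not needed: 0 up, 0.005 m down.
- half: Bystander on the mat: half-length wooden block 35 x 35 x 30 mm high. Origin: centre of its underside.
- arch: Bystander on the mat: wooden arch piece 70 x 35 mm, 48 mm high, with an open gateway beneath. Origin: centre of its underside.
- solder: Bystander: metal solder spool, 52 mm across, 34 mm high, standing on the far side of the table.
- resin: Bystander: small amber bottle, 34 mm across, 85 mm high, standing on the far side of the table.
- jar: Bystander: clear jar with a metal lid, 64 mm across, 75 mm high, standing on the far side of the table.
- driver: Bystander: screwdriver lying on the far side of the table.
- brush: Bystander: brush lying towards the left edge of the table.
There are look-alikes about, which are no part of the job. What is shaped like the block_b but pink is not meant. Leave any purple look-alike of the block_a alone.

How it is judged:
By the outcome, as a careful person would: the job done as asked, in the order asked, and still so for the second after the job is handed in, with the robot touching nothing.
It also fails if it takes over 70 s, if anything falls off the work surface, if the arm or the gripper's body presses on something with over 40 N, if the wrist force passes 120 N, or if a joint passes its speed limit or range.

## Robot

A 6-joint arm with a two-finger parallel gripper is mounted at the origin on the work surface. World frame = base frame: x ahead of the robot, y to its left, z up, the work surface at z = 0. Lengths are in mm, angles in rad, forces in N, time in s.
With the tool pointing down it reaches from about 400 to 925 mm from the base axis. Payload 12.5 kg.
Tool frame: the origin (TCP) lies midway between the tips of the shut fingers; the grasp point (between the pads) lies 19 mm behind it (env.grip_depth is the distance from the TCP to the grasp point, in mm); z points along the fingers, y is the line along which they close (so a half turn about z gives the same grasp; the last joint's range is limited). The gripper opens to 95 mm and grips with 3 to 60 N. Pads are 20 mm wide; open, the fingers measure 119 mm over their backs; the gripper's body (75 mm by 180 mm) begins 59 mm behind the grasp point.
Start: joints at [1.141, 0.491, 1.559, -0, 1.092, -0.106], TCP at [198.842, 592.547, 190.561] pointing down, gripper open.
Joint ranges: [-3.1, 3.1], [-0.84, 2.19], [0.05, 2.79], [-1.13, 4.28], [0.06, 2.93], [-2.69, 2.69]. Speed limits (rad/s): [2.22, 2.22, 2.79, 3.14, 3.14, 3.14].

## Interface

Orientations are given as [roll, pitch, yaw] about the fixed x, y, z axes, in that order (R = Rz(yaw) Ry(pitch) Rx(roll)).
In Python, from cell import monitor, viewer, order, env gives the robot as it stands.
- The arm moves only by the tool move_arm, never from a script. Its argument "moves" is one flat list of numbers, 4 for each row, row after row: the shift along the tool's x, y, z normalised to -1 to 1, where 1 is 0.15 m, then the turn about the tool's z normalised to -1 to 1, where 1 is pi/2 rad. A call has 1 to 10 rows; each row shifts and turns the commanded pose from where the row before left it, along the tool's axes as they then stand; what a row does not reach is not made up. A row lasts 1/8 s, in which the tool goes at most 62.5 mm and 10.7 degrees, less where a joint would pass 70% of its speed; a pose out of reach is approached as far as the arm can. A call with a number of a shift or a turn outside -1 to 1 is refused whole. A call with a gripper value outside its range is refused whole. "claw" is the finger opening in mm, from 0 to 95.1, set as the call begins (left out, the last holds). The fingers move at their own pace and stop on an object; the grip force is fixed at half the most. Time passes only in rows, so rows that do not move let the fingers close. It gives the time, the measured TCP pose, the force, the opening and the grip force at its end, in the units of the state.
- monitor.state(): the state, without advancing time (a new reading comes with each control period).
- viewer.read_camera(name): name is "side" or "top"; returns the picture (400x640x3 uint8, red, green, blue); there is no depth.
- viewer.camera_info(name): a dict with "K" (3x3 intrinsics, pixels), "camera_from_world" (4x4, takes a point from world to camera coordinates). Camera axes: x right, y down, z forward; pixel columns grow to the right and rows downward; lengths in mm; the calibration is good to about 2 mm. A picture is of the moment at which its call begins. camera_info takes no time and is no camera call.
- order.job_done(): hands the job in; it is judged then, once.
The state is a dict: "t": time; "joints": joint angles; "qvel": joint speeds; "tau": joint torques, N m; "eef_pos": TCP position; "tcp_rot": TCP orientation; "ft_force": force on the tool from outside, world axes, zero at the start; "moment": the same for the moment, N m; "opening": opening from 0.0 (shut) to 1.0 (fully open); "grip_force": force on a finger pad.
Only numpy, scipy, OpenCV 4.12 (cv2) and the standard library are available. Lean on these libraries where they do the work, as an engineer would, in place of code of your own. Each camera call takes 0.05 s, during which the arm holds its last target. There are 200 camera calls.

## Working session

There is one attempt and no reset: what is moved stays moved. The work goes in short steps, Python scripts to look and compute and a tool call to move; the robot and the scene stay as the last step left them, time stands still between calls to the robot, and variables do not carry over. Pictures are saved under pics/ and viewed, at most 10 in all, crops included, and the job is handed in when it is done.

Besides the shell and the picture viewer there is one more tool, called after "Emit:" as name(argument=value, ...), one argument or row to a line, values as JSON. move_arm: Moves the arm, as the interface text tells. Scaled input: -1 to 1 covers 0.15 m each way for a shift and pi/2 rad each way for a turn. Its arguments: {"type":"object","properties":{"moves":{"type":"array"},"claw":{"type":"number"}},"required":["moves"]}

```bash
mkdir -p pics; python3 - <<'E'
from cell import monitor, viewer
import cv2
for n in("top","side"):
    cv2.imwrite(f"pics/{n}0.png",viewer.read_camera(n)[:,:,::-1])
    print(viewer.camera_info(n))
print(monitor.state())
E
```

```text
{'K': array([[404.25590493,   0.        , 318.61581974],
       [  0.        , 404.25590493, 200.66975431],
       [  0.        ,   0.        ,   1.        ]]), 'camera_from_world': array([[ 3.64430735e-03, -9.99930083e-01, -1.12494010e-02,
         6.33661752e+01],
       [-9.95921130e-01, -2.61504030e-03, -9.01901561e-02,
         5.48322413e+02],
       [ 9.01544326e-02,  1.15321968e-02, -9.95861028e-01,
         1.15838954e+03],
       [ 0.00000000e+00,  0.00000000e+00,  0.00000000e+00,
         1.00000000e+00]])}
{'K': array([[475.95221319,   0.        , 327.36940223],
       [  0.        , 475.95221319, 187.91074427],
       [  0.        ,   0.        ,   1.        ]]), 'camera_from_world': array([[ 9.87496235e-01, -1.57358990e-01, -9.45169961e-03,
        -5.27500147e+02],
       [-8.91444863e-02, -5.07959849e-01, -8.56755539e-01,
         1.53573753e+02],
       [ 1.30017102e-01,  8.46885435e-01, -5.15636124e-01,
         1.23383137e+03],
       [ 0.00000000e+00,  0.00000000e+00,  0.00000000e+00,
         1.00000000e+00]])}
{'t': 0.1, 'joints': array([ 1.14141095e+00,  4.91470686e-01,  1.55939843e+00,  2.10731555e-05,
        1.09173199e+00, -1.05590275e-01]), 'qvel': array([-0.00014583,  0.00093619, -0.00111001,  0.00018912, -0.00135366,
        0.00068817]), 'tau': array([ 3.23834087e-03, -6.13632131e+01, -2.58607239e+01,  6.93846191e-02,
        4.70687484e-02, -3.30333512e-05]), 'eef_pos': array([198.71593912, 592.30184871, 190.03455558]), 'tcp_rot': array([-3.14059179e+00, -1.24871587e-04,  2.81778777e+00]), 'ft_force': array([0.09238118, 0.8296335 , 0.03191297]), 'moment': array([ 0.01074722, -0.00494692, -0.0038218 ]), 'grip_force': 0.0, 'opening': 0.9982344009830676}
```

View pics/top0.png

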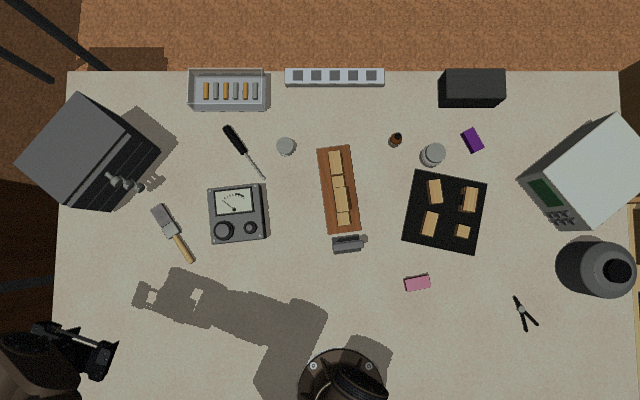

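View pics/side0.png

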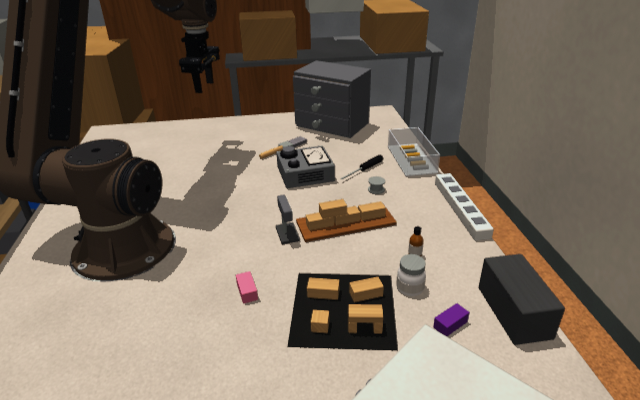

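The mat holds four wooden pieces (top view). The arch is at (470,200), which shows its gateway in the side view at (365,318). The half block is at (462,231). The plain full-length blocks are at (435,191) and (429,223). The pink (417,282) and purple (472,140) look-alikes are excluded. I'll confirm in an enlarged crop.

```bash
python3 - <<'E'
import cv2,numpy as np
im=cv2.imread("pics/top0.png")
a=cv2.resize(im[165:262,400:492],None,fx=6,fy=6,interpolation=cv2.INTER_CUBIC)
cv2.imwrite("pics/c1.png",a)
b=cv2.resize(im[140:260,200:370],None,fx=4.7,fy=4.7,interpolation=cv2.INTER_CUBIC)
cv2.imwrite("pics/c2.png",b); print(a.shape,b.shape)
E
```

```text
(582, 552, 3) (564, 799, 3)
```

View pics/c1.png

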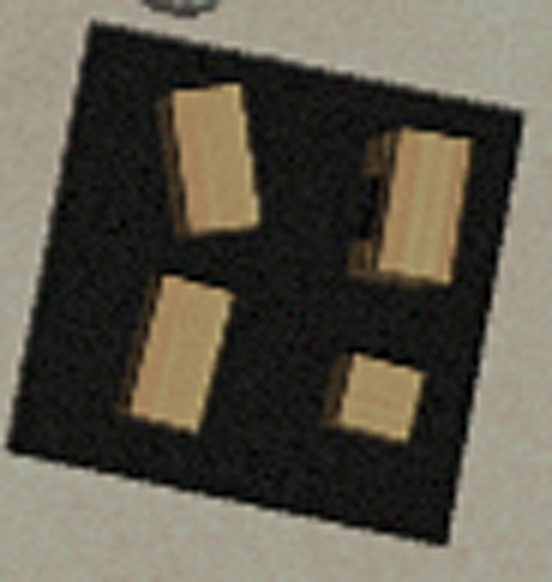

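View pics/c2.png

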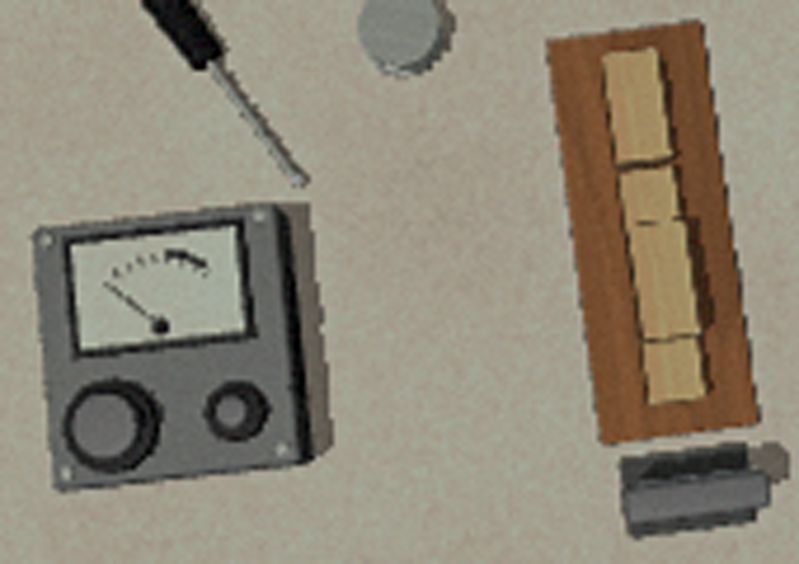

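The crop confirms the two plain full blocks: top-face centres about (215,159) and (181,353) in crop 1. The arch and half block are on the right. The wall and timer corners are readable, with the large button at (105,425) in crop 2. Next I fit the poses.

```bash
cat > h.py <<'E'
import numpy as np
from cell import monitor, viewer
from scipy.optimize import least_squares
CI={n:viewer.camera_info(n) for n in("top","side")}
def proj(P,n="top"):
    c=CI[n];P=np.atleast_2d(P);q=(c["camera_from_world"][:3,:3]@P.T).T+c["camera_from_world"][:3,3]
    u=(c["K"]@q.T).T;return u[:,:2]/u[:,2:]
def R(a):return np.array([[np.cos(a),-np.sin(a)],[np.sin(a),np.cos(a)]])
def world(p,loc):
    loc=np.atleast_2d(loc).astype(float);return np.c_[loc[:,:2]@R(p[2]).T+p[:2],loc[:,2]]
def fit(obs,p0):
    "obs: list of (camera, local pts incl. world z, pixels)"
    f=lambda p:np.concatenate([(proj(world(p,l),n)-x).ravel() for n,l,x in obs])
    s=least_squares(f,p0,x_scale=[10,10,.1]);return s.x,np.sqrt(np.mean(s.fun**2))
def crop(px,o,f):return (np.array(px,float)+.5)/f-.5+np.array(o)
def box(lx,ly,z,cx=0,cy=0):
    return np.array([[cx+lx/2,cy+ly/2,z],[cx+lx/2,cy-ly/2,z],[cx-lx/2,cy-ly/2,z],[cx-lx/2,cy+ly/2,z]])
E
python3 - <<'E'
from h import *
np.set_printoptions(precision=3,suppress=True)
c1=lambda p:crop(p,(400,165),6); c2=lambda p:crop(p,(200,140),4.7)
B1=("top",box(70,35,33),c1([(172,93),(240,84),(260,222),(188,236)]))
B2=("top",box(70,35,33),c1([(162,276),(235,292),(197,432),(131,412)]))
W=("top",box(260,100,12),c2([(547,40),(703,20),(760,422),(602,444)]))
W2=("top",box(70,35,72,-37.5),c2([(625,225),(688,218),(702,338),(640,342)]))
T=("top",box(160,150,60),c2([(35,228),(278,205),(302,462),(58,490)]))
print("b1",fit([B1],[550,-230,.1]));print("b2",fit([B2],[480,-230,-.2]))
w,e=fit([W],[550,0,.1]);print("w",w,e, fit([W,W2],w))
t,e=fit([T],[500,270,0]);print("t",t,e)
print("spots",world(w,[[37.5,0,42],[0,0,72]]),"cure",world(t,[-45,35,60]), "glued centre proj err",proj(world(w,[-37.5,0,72]))-W2[2].mean(0))
for h in(60,66,72,78):print(h,(proj(world(t,[-45,35,h]))+.5-[200,140])*4.7-.5)
E
```

```text
b1 (array([ 576.481, -274.207,    0.116]), np.float64(0.33947792922975045))
b2 (array([ 482.462, -255.962,   -0.262]), np.float64(0.30839282356652287))
w [585.921   6.424   0.136] 0.20010677154603146 (array([585.461,   6.796,   0.134]), np.float64(0.38564438761563136))
t [508.921 300.921   0.11 ] 0.41536479492511036
spots [[623.073  11.52   42.   ]
 [585.921   6.424  72.   ]] cure [[460.345 330.76   60.   ]] glued centre proj err [[ 0.283 -0.345]]
60 [[116.931 425.814]]
66 [[114.496 425.64 ]]
72 [[112.034 425.463]]
78 [[109.547 425.285]]
```

```bash
python3 - <<'E'
import cv2
im=cv2.imread("pics/side0.png")
cv2.imwrite("pics/c3.png",cv2.resize(im[140:340,265:405],None,fx=4,fy=3,interpolation=cv2.INTER_CUBIC))
E
```

```text
(no output)
```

View pics/c3.png

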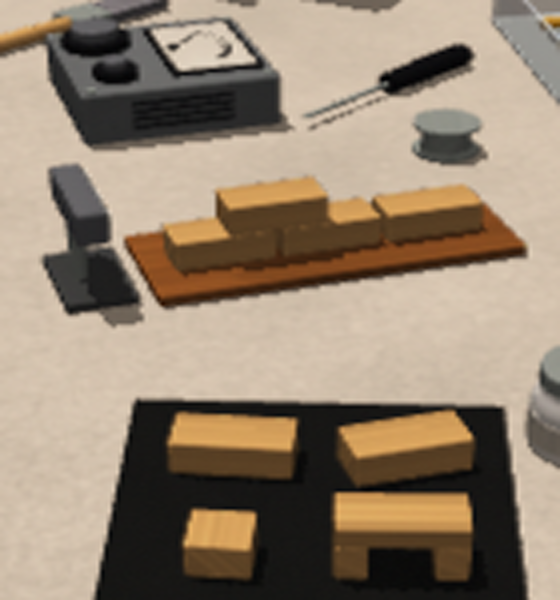

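In the side crop, the two plain blocks sit at the far side of the mat: (232,430) and (405,435). The timer has raised buttons at (97,37) and (115,70). I combine both views.

```bash
python3 - <<'E'
from h import *
np.set_printoptions(precision=3,suppress=True)
c1=lambda p:crop(p,(400,165),6); c2=lambda p:crop(p,(200,140),4.7)
c3=lambda p:(np.array(p,float)+.5)/[4,3]-.5+[265,140]
B1=[("top",box(70,35,33),c1([(172,93),(240,84),(260,222),(188,236)])),("side",box(70,35,33),c3([(460,411),(474,440),(352,460),(338,430)]))]
B2=[("top",box(70,35,33),c1([(162,276),(235,292),(197,432),(131,412)])),("side",box(70,35,33),c3([(297,416),(295,452),(168,445),(178,412)]))]
W=[("top",box(260,100,12),c2([(547,40),(703,20),(760,422),(602,444)])),("top",box(70,35,72,-37.5),c2([(625,225),(688,218),(702,338),(640,342)])),("side",box(70,35,72,-37.5),c3([(320,178),(328,196),(220,210),(217,193)])),("side",box(70,35,42,75),c3([(477,187),(483,206),(384,216),(374,198)]))]
for n,O,p in(("b1",B1,[576,-274,.1]),("b2",B2,[482,-256,-.26]),("w",W,[585,6,.13])):
    p,e=fit(O,p);print(n,p,e,[(fit([o],p)[0]) for o in O])
print(proj(world([508.9,300.9,.11],[-45,35,75]),"side"),c3([97,33]))
E
```

```text
b1 [ 577.318 -275.826    0.1  ] 0.7076438560767877 [array([ 576.481, -274.207,    0.116]), array([ 577.529, -277.596,    0.085])]
b2 [ 483.52  -256.647   -0.257] 0.4595231802234309 [array([ 482.462, -255.962,   -0.262]), array([ 484.1  , -257.387,   -0.252])]
w [585.975   5.647   0.122] 0.8840930262906761 [array([585.921,   6.424,   0.136]), array([585.141,   6.396,   0.114]), array([585.809,   0.497,   0.056]), array([585.978,  12.621,   0.003])]
[[288.403 150.791]] [288.875 150.667]
```

```bash
cat > go.py <<'E'
import sys
from h import *
def go(x,y,z,yaw):
    s=monitor.state();p=s["eef_pos"];a=s["tcp_rot"][2]
    d=np.array([x,y,z])-p; t=(yaw-a+np.pi/2)%np.pi-np.pi/2
    if "-k" in sys.argv: t=0
    b=a+t
    v=np.array([d[:2]@[np.cos(b),np.sin(b)],d[:2]@[np.sin(b),-np.cos(b)],-d[2]])/150
    print("t",round(s["t"],2),"pos",p.round(1),"yaw",round(a,3),"f",s["ft_force"].round(1),"| turn",round(-t/(np.pi/2),4),"then shift",v.round(4))
if __name__=="__main__": go(*map(float,sys.argv[1:5]))
E
python3 go.py 500 300 190 .113; python3 go.py 576.8 -274.8 120 .113
```

```text
t 0.1 pos [198.7 592.3 190. ] yaw 2.818 f [0.1 0.8 0. ] | turn -0.2781 then shift [-1.7760e+00 -2.1627e+00  2.0000e-04]
t 0.1 pos [198.7 592.3 190. ] yaw 2.818 f [0.1 0.8 0. ] | turn -0.2781 then shift [-1.8527 -6.028   0.4669]
```

Emit:
move_arm(
  moves=[0,0,0,-0.093,0,0,0,-0.093,0,0,0,-0.092,-0.254,-0.309,0,0,-0.254,-0.309,0,0,-0.254,-0.309,0,0,-0.254,-0.309,0,0,-0.254,-0.309,0,0,-0.254,-0.309,0,0,-0.254,-0.309,0,0],
  claw=60,
)

```text
t: 1.35
eef_pos: [501.5, 298.6, 190.4]
tcp_rot: [3.142, -0.0, -3.029]
ft_force: [0.9, 1.1, 0.2]
opening: 0.63
grip_force: 0.0
```

Emit:
move_arm(
  moves=[0,-0.387,0,0,0,-0.387,0,0,0,-0.387,0,0,0,-0.387,0,0,0,-0.387,0,0,0,-0.387,0,0,0,-0.387,0,0,-0.02,-0.387,0.15,0,-0.03,-0.38,0.15,0,-0.03,-0.387,0.16,0],
)

```text
t: 2.6
eef_pos: [577.5, -275.7, 120.8]
tcp_rot: [3.141, 0.0, -3.029]
ft_force: [0.3, 0.1, 1.1]
opening: 0.628
grip_force: 0.0
```

```bash
python3 go.py 576.8 -274.8 60 .113
```

```text
t 2.6 pos [ 577.5 -275.7  120.8] yaw -3.029 f [0.3 0.1 1.1] | turn -0.0002 then shift [0.0042 0.0065 0.4055]
```

Emit:
move_arm(
  moves=[0.004,0.006,0.25,0,0,0,0.25,0,0,0,0.15,0,0,0,0.07,0,0,0,0.03,0,0,0,0,0],
)

```text
t: 3.35
eef_pos: [577.1, -273.0, 9.7]
tcp_rot: [-3.141, 0.001, -3.029]
ft_force: [-0.2, -0.5, -1.2]
opening: 0.628
grip_force: 0.0
```

Emit:
move_arm(
  moves=[0,0,0,0,0,0,0,0,0,0,0,0,0,0,0,0,0,0,0,0,0,0,0,0],
  claw=20,
)

```text
t: 4.1
eef_pos: [576.9, -273.0, 9.3]
tcp_rot: [-3.142, 0.0, -3.029]
ft_force: [-0.0, -0.8, 1.6]
opening: 0.213
grip_force: 0.5
```

Emit:
move_arm(
  moves=[0,0,-0.1,0,0,0,-0.3,0,0,0,-0.4,0,0,0,-0.2,0,0,0,0,0],
)

```text
t: 4.72
eef_pos: [577.7, -273.4, 162.7]
tcp_rot: [-3.138, 0.004, -3.029]
ft_force: [-0.6, 0.5, -0.5]
opening: 0.212
grip_force: 0.0
```

```bash
python3 - <<'E'
from h import *
import cv2
t=viewer.read_camera("top")[:,:,::-1];s=viewer.read_camera("side")[:,:,::-1]
np.save("t1.npy",t);np.save("s1.npy",s)
a=cv2.resize(t[140:260,390:500],None,fx=3.5,fy=3.5);b=cv2.resize(s[180:300,330:440],None,fx=3.5,fy=3.5)
cv2.imwrite("pics/g1.png",np.hstack([a,b]));
p=monitor.state()["eef_pos"];print(proj(p+[0,0,0],"side"),proj(p))
E
python3 go.py 623.1 11.5 150 .133
```

```text
[[367.13948932 237.76961886]] [[448.29724987 185.45450643]]
t 4.83 pos [ 576.5 -272.7  159.2] yaw -3.029 f [-0.4 -0.1 -0.2] | turn -0.0128 then shift [-0.5592  1.837   0.0615]
```

View pics/g1.png

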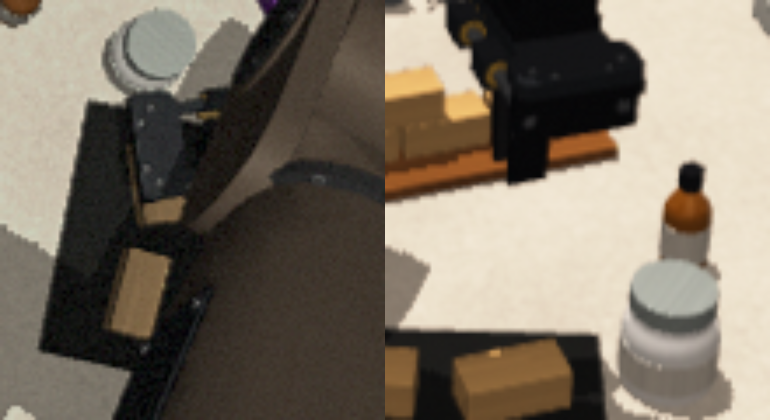

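The block was not picked up. The top and side views show it still in place on the mat (side crop (515,375)), and the opening went to 20 mm. The visible fingertip (527,182) also sits higher than the projected TCP. I'll investigate.

```bash
python3 - <<'E'
from h import *
import cv2
from cell import env
print({k:getattr(env,k) for k in dir(env) if not k.startswith('_') and not callable(getattr(env,k))})
s=viewer.read_camera("side")[:,:,::-1].copy()
print(monitor.state())
p=monitor.state()["eef_pos"]
im=cv2.resize(s[190:330,310:420],None,fx=5,fy=4,interpolation=cv2.INTER_CUBIC)
u=(proj(p,"side")[0]-[310,190])*[5,4];cv2.circle(im,tuple(u.astype(int)),3,(0,255,0),-1)
o=cv2.imread("pics/side0.png")
d=cv2.absdiff(s,o)[275:340,300:400].max(2); print("diff",np.argwhere(d>40).shape, [(r+275,c+300) for r,c in np.argwhere(d>60)[:10]])
im2=cv2.resize(o[190:330,360:420],None,fx=4,fy=4)
cv2.imwrite("pics/g2.png",im)
E
```

```text
{'grip_depth': 18.8}
{'t': 4.875, 'joints': array([-5.45488948e-01,  5.40643796e-01,  1.56139979e+00,  9.31742972e-05,
        1.04094378e+00, -2.22920406e+00]), 'qvel': array([ 0.00014659,  0.01505741,  0.00354344, -0.00046596,  0.00021824,
        0.00066774]), 'tau': array([ 5.63375826e-02, -6.53232408e+01, -2.55576789e+01, -6.84733526e-02,
        6.34245900e-02, -2.24360028e-04]), 'eef_pos': array([ 576.30095546, -272.65076243,  158.46729228]), 'tcp_rot': array([ 3.14067574e+00, -1.05402253e-03, -3.02872053e+00]), 'ft_force': array([0.94499176, 0.07289671, 0.25252119]), 'moment': array([0.02368574, 0.01478685, 0.01799841]), 'grip_force': 0.0, 'opening': 0.20966564975608945}
diff (1376, 2) [(np.int64(277), np.int64(375)), (np.int64(277), np.int64(376)), (np.int64(277), np.int64(377)), (np.int64(278), np.int64(309)), (np.int64(278), np.int64(310)), (np.int64(278), np.int64(311)), (np.int64(278), np.int64(312)), (np.int64(278), np.int64(313)), (np.int64(278), np.int64(314)), (np.int64(278), np.int64(315))]
```

View pics/g2.png

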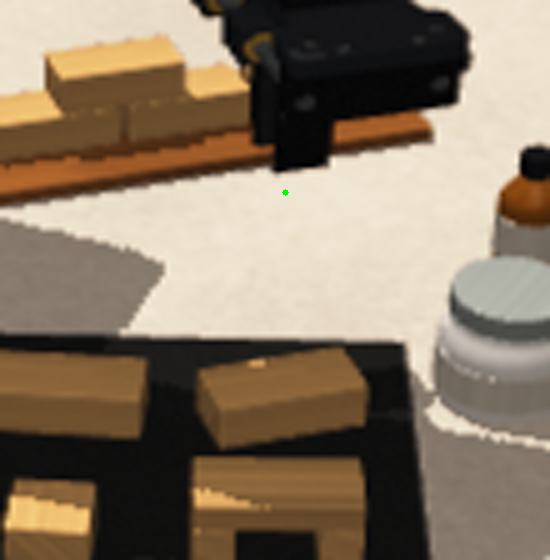

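The visible fingertips (midpoint about (282,155) in the crop, projected TCP (285,192)) are roughly 25 mm above the reported TCP at this opening. I'll measure the tip height against opening with code: shut first, then 55 mm.

Emit:
move_arm(
  moves=[0,0,0,0,0,0,0,0,0,0,0,0,0,0,0,0],
  claw=0,
)

```text
t: 5.38
eef_pos: [576.8, -272.9, 159.0]
tcp_rot: [3.141, -0.0, -3.029]
ft_force: [0.0, -0.5, 0.3]
opening: 0.004
grip_force: 0.0
```

```bash
cat > tip.py <<'E'
from h import *
import cv2
def tip():
    s=viewer.read_camera("side");st=monitor.state();p=st["eef_pos"]
    u=proj(p,"side")[0]
    c0=int(u[0]);r0=int(u[1])
    print("open",st["opening"],"p",p.round(1),"proj",u.round(1))
    out=[]
    for c in range(c0-14,c0+16):
        col=s[:r0+40,c].max(1)<45
        # lowest dark row of the run that starts at the gripper body
        r=np.argwhere(col)[:,0]; r=r[r<265]
        out.append((c,int(r.max()) if len(r) else None))
    print(out)
    cv2.imwrite("pics/tip_%d.png"%int(100*st["t"]),s[:,:,::-1])
tip()
E
python3 tip.py
```

```text
open 0.0038373716253353707 p [ 576.8 -272.9  159.1] proj [367.3 237.9]
[(353, 197), (354, 198), (355, 200), (356, 202), (357, 203), (358, 196), (359, 195), (360, 200), (361, 202), (362, 228), (363, 230), (364, 230), (365, 229), (366, 229), (367, 229), (368, 229), (369, 229), (370, 228), (371, 228), (372, 228), (373, 228), (374, 227), (375, 220), (376, 219), (377, 219), (378, 219), (379, 219), (380, 219), (381, 219), (382, 218)]
```

Emit:
move_arm(
  moves=[0,0,0,0,0,0,0,0,0,0,0,0,0,0,0,0,0,0,0,0],
  claw=60,
)

```text
t: 6.05
eef_pos: [576.8, -272.9, 159.2]
tcp_rot: [3.142, 0.0, -3.029]
ft_force: [0.0, -0.1, -0.4]
opening: 0.473
grip_force: 0.0
```

```bash
python3 tip.py
```

```text
open 0.5163995768600971 p [ 576.8 -273.   159.2] proj [367.3 237.8]
[(353, 182), (354, 191), (355, 192), (356, 194), (357, 203), (358, 206), (359, 222), (360, 222), (361, 222), (362, 222), (363, 221), (364, 221), (365, 221), (366, 221), (367, 235), (368, 235), (369, 235), (370, 235), (371, 235), (372, 235), (373, 234), (374, 234), (375, 234), (376, 234), (377, 231), (378, 228), (379, 219), (380, 219), (381, 218), (382, 218)]
```

The fingertips appear about 26 mm above the reported TCP at every opening, so the first attempt closed just above the block. I'll go lower, watching the force.

Emit:
move_arm(
  moves=[0,-0.01,0.3,0,0,0,0.3,0,0,0,0.3,0,0,0,0.1,0,0,0,0.04,0,0,0,0,0,0,0,0,0],
  claw=60,
)

```text
t: 6.98
eef_pos: [577.6, -274.8, 4.6]
tcp_rot: [-3.14, 0.002, -3.029]
ft_force: [-0.1, -0.1, -0.1]
opening: 0.63
grip_force: 0.0
```

Emit:
move_arm(
  moves=[0,0,0.03,0,0,0,0.03,0,0,0,0,0],
)

```text
t: 7.35
eef_pos: [576.8, -274.3, -6.2]
tcp_rot: [3.141, -0.0, -3.029]
ft_force: [-0.5, -0.2, 0.2]
opening: 0.631
grip_force: 0.0
```

Emit:
move_arm(
  moves=[0,0,0.03,0,0,0,0.02,0,0,0,0,0],
)

```text
t: 7.72
eef_pos: [576.8, -274.3, -13.7]
tcp_rot: [3.141, -0.0, -3.029]
ft_force: [-0.8, -0.7, 0.3]
opening: 0.628
grip_force: 0.0
```

Emit:
move_arm(
  moves=[0,0,0.015,0,0,0,0.013,0,0,0,0,0],
)

```text
t: 8.1
eef_pos: [576.9, -274.4, -17.7]
tcp_rot: [3.141, -0.0, -3.029]
ft_force: [0.1, -0.9, 0.6]
opening: 0.634
grip_force: 0.0
```

Emit:
move_arm(
  moves=[0,0,0,0,0,0,0,0,0,0,0,0,0,0,0,0,0,0,0,0,0,0,0,0],
  claw=0,
)

```text
t: 8.85
eef_pos: [577.0, -274.4, -17.5]
tcp_rot: [3.142, 0.0, -3.029]
ft_force: [0.3, -0.1, 1.7]
opening: 0.366
grip_force: 30.0
```

Emit:
move_arm(
  moves=[0,0,-0.05,0,0,0,-0.2,0,0,0,-0.3,0,0,0,-0.3,0,0,0,-0.05,0],
)

```text
t: 9.48
eef_pos: [578.1, -275.0, 121.1]
tcp_rot: [-3.138, 0.004, -3.029]
ft_force: [0.1, 1.0, -1.7]
opening: 0.366
grip_force: 30.0
```

```bash
python3 go.py 623.1 11.3 75 .133
```

```text
t 9.47 pos [ 578.1 -275.   121.1] yaw -3.029 f [ 0.1  1.  -1.7] | turn -0.0127 then shift [-0.5507  1.852   0.3074]
```

Emit:
move_arm(
  moves=[0,0,0,-0.013,-0.05,0.2,0,0,-0.09,0.29,0,0,-0.09,0.29,0,0,-0.09,0.29,0,0,-0.09,0.29,0,0,-0.08,0.26,0.05,0,-0.06,0.232,0.1,0,0,0,0.15,0,0,0,0,0],
)

```text
t: 10.72
eef_pos: [620.2, 12.3, 69.7]
tcp_rot: [3.14, -0.005, -3.007]
ft_force: [0.4, -0.6, -1.2]
opening: 0.365
grip_force: 30.0
```

Emit:
move_arm(
  moves=[0,0,0,0,0,0,0,0],
)

```text
t: 10.98
eef_pos: [622.1, 11.4, 73.1]
tcp_rot: [-3.141, 0.001, -3.009]
ft_force: [0.4, 0.5, -0.1]
opening: 0.367
grip_force: 30.0
```

```bash
python3 go.py 623.1 11.3 30 .133; python3 - <<'E'
from h import *
import cv2
s=viewer.read_camera("side")[:,:,::-1];t=viewer.read_camera("top")[:,:,::-1]
a=cv2.resize(s[150:240,285:405],None,fx=6.6,fy=6.6,interpolation=cv2.INTER_CUBIC)
cv2.imwrite("pics/p1.png",a);cv2.imwrite("pics/p1t.png",t)
E
```

```text
t 10.97 pos [622.1  11.4  73.1] yaw -3.009 f [ 0.4  0.5 -0.1] | turn -0.0002 then shift [-0.0066 -0.0013  0.2873]
```

View pics/p1.png

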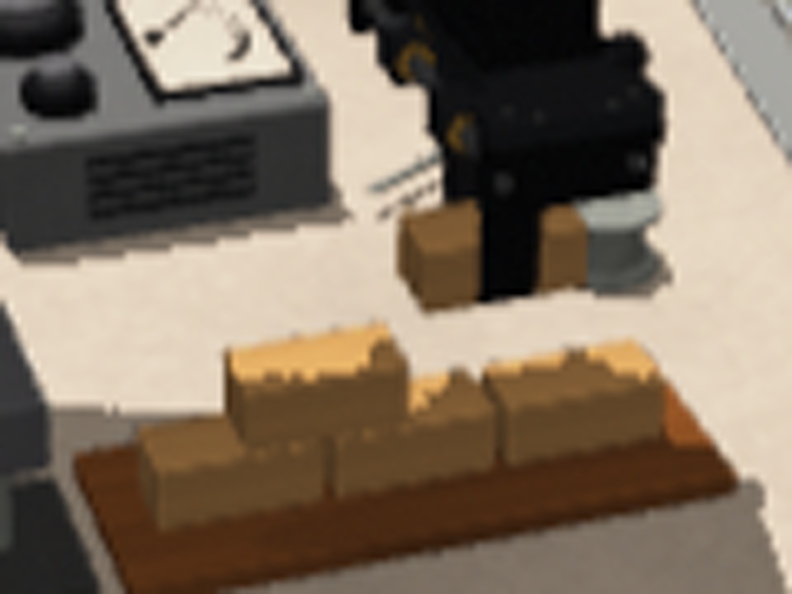

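The held block spans (400–590, 205–310) in the crop, level and tilted with the wall, above and right of the gap. Now I check its position numerically against the same camera's view of the wall.

```bash
python3 - <<'E'
from h import *
np.set_printoptions(precision=1,suppress=True)
c=lambda P:((proj(P,"side")+.5-[285,150])*6.6-.5)
w=[585.7,6.3,.133]
print("glued top(72) +x+y,+x-y,-x-y,-x+y\n",c(world(w,box(70,35,72,-37.5))))
print("glued bottom near\n",c(world(w,box(70,35,42,-37.5)))[1:3])
print("+x bottom block top\n",c(world(w,box(70,35,42,75))))
print("base\n",c(world(w,box(260,100,12))))
h=[622.1,11.4,.133]
print("held bottom\n",c(world(h,box(70,35,93.6))));print("held top\n",c(world(h,box(70,35,123.6))))
E
```

```text
glued top(72) +x+y,+x-y,-x-y,-x+y
 [[384.  321.7]
 [411.3 366.1]
 [244.1 395.1]
 [220.2 349.5]]
glued bottom near
 [[410.5 427.9]
 [245.2 457.3]]
+x bottom block top
 [[635.1 338.8]
 [667.  382.1]
 [508.7 410.3]
 [479.8 365.9]]
base
 [[646.1 350.9]
 [738.5 476. ]
 [129.  590.1]
 [ 70.2 452. ]]
held bottom
 [[554.9 248.4]
 [585.9 290.8]
 [421.9 318.6]
 [394.2 275. ]]
held top
 [[557.5 185.4]
 [588.9 226.9]
 [422.9 254.2]
 [394.8 211.5]]
```

Agreement is within about 1 mm, so I lower the block.

Emit:
move_arm(
  moves=[-0.004,0,0.1,0,0,0,0.12,0,0,0,0.06,0,0,0,0.03,0,0,0,0,0,0,0,0,0],
)

```text
t: 11.82
eef_pos: [622.7, 11.9, 26.4]
tcp_rot: [-3.142, 0.001, -3.008]
ft_force: [-0.2, 0.3, 0.0]
opening: 0.368
grip_force: 30.0
```

```bash
python3 go.py 622.9 11.3 21.5 .133
```

```text
t 11.82 pos [622.7  11.9  26.4] yaw -3.008 f [-0.2  0.3  0. ] | turn 0.0002 then shift [-0.0009 -0.0044  0.0325]
```

Emit:
move_arm(
  moves=[0,-0.003,0.01,0,0,0,0.01,0,0,0,0.005,0,0,0,0,0,0,0,0,0],
)

```text
t: 12.45
eef_pos: [622.5, 11.5, 22.3]
tcp_rot: [3.142, 0.0, -3.008]
ft_force: [0.5, -0.7, -0.9]
opening: 0.365
grip_force: 30.0
```

Emit:
move_arm(
  moves=[0,0,0.004,0,0,0,0.003,0,0,0,0,0,0,0,0,0],
)

```text
t: 12.95
eef_pos: [622.5, 11.5, 21.5]
tcp_rot: [3.142, 0.0, -3.008]
ft_force: [-0.4, 0.6, 5.8]
opening: 0.364
grip_force: 30.0
```

Contact came at 21.5 as predicted. Releasing.

Emit:
move_arm(
  moves=[0,0,0,0,0,0,0,0,0,0,0,0,0,0,0,0],
  claw=60,
)

```text
t: 13.45
eef_pos: [622.5, 11.5, 21.1]
tcp_rot: [3.141, -0.0, -3.008]
ft_force: [0.2, 0.3, -0.2]
opening: 0.625
grip_force: 0.0
```

Emit:
move_arm(
  moves=[0,0,-0.1,0,0,0,-0.25,0,0,0,-0.2,0,0,0,-0.1,0,0,0,0,0],
)

```text
t: 14.08
eef_pos: [622.8, 11.5, 119.7]
tcp_rot: [-3.141, 0.002, -3.008]
ft_force: [-0.6, -0.2, -0.5]
opening: 0.629
grip_force: 0.0
```

```bash
python3 go.py 482.8 -256.2 45 -.26
```

```text
t 14.07 pos [622.8  11.5 119.7] yaw -3.008 f [-0.6 -0.2 -0.5] | turn 0.2504 then shift [ 0.4432 -1.9647  0.4982]
```

Emit:
move_arm(
  moves=[0,0,0,0.083,0,0,0,0.083,0,0,0,0.084,0.063,-0.28,0,0,0.063,-0.28,0,0,0.063,-0.28,0,0,0.063,-0.28,0,0,0.063,-0.28,0,0,0.063,-0.28,0,0,0.063,-0.28,0,0],
)

```text
t: 15.32
eef_pos: [481.9, -256.5, 117.5]
tcp_rot: [3.141, -0.002, 2.882]
ft_force: [1.2, -1.0, 0.3]
opening: 0.631
grip_force: 0.0
```

Emit:
move_arm(
  moves=[0,0,0.25,0,0,0,0.2,0,0,0,0.05,0,0,0,0,0,0,0,0,0],
)

```text
t: 15.95
eef_pos: [483.6, -255.8, 44.5]
tcp_rot: [-3.141, 0.001, 2.882]
ft_force: [-0.6, 1.0, 0.2]
opening: 0.63
grip_force: 0.0
```

```bash
python3 go.py 482.8 -256.2 -17.5 -.26; python3 - <<'E'
from h import *
import cv2
s=viewer.read_camera("side")[:,:,::-1];t=viewer.read_camera("top")[:,:,::-1]
a=cv2.resize(s[180:240,295:405],None,fx=5,fy=5,interpolation=cv2.INTER_CUBIC);b=cv2.resize(t[140:240,300:410],None,fx=5,fy=3)[:,:550]
cv2.imwrite("pics/q1.png",np.vstack([a,cv2.resize(t[140:195,315:370],None,fx=5,fy=5,interpolation=cv2.INTER_CUBIC).repeat(1,1) if 0 else cv2.resize(t[140:196,305:415],None,fx=5,fy=5,interpolation=cv2.INTER_CUBIC)]))
E
```

```text
t 15.95 pos [ 483.6 -255.8   44.5] yaw 2.882 f [-0.6  1.   0.2] | turn 0.0005 then shift [ 0.0044 -0.0037  0.4134]
```

View pics/q1.png

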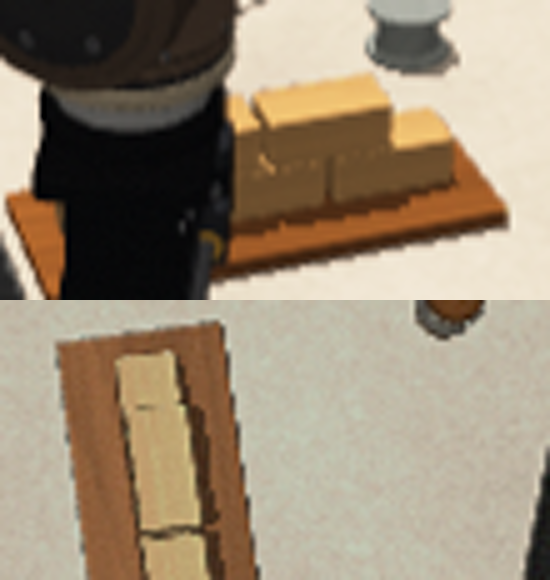

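The placed block sits level, astride the joint and in line with the glued one (top crop (160,465), even narrow gap at y≈530). Now I grasp the second block.

Emit:
move_arm(
  moves=[0.004,-0.003,0.15,0,0,0,0.15,0,0,0,0.07,0,0,0,0.03,0,0,0,0.013,0,0,0,0,0,0,0,0,0],
)

```text
t: 16.92
eef_pos: [482.7, -256.1, -17.8]
tcp_rot: [-3.141, 0.001, 2.882]
ft_force: [-0.2, -0.6, -0.7]
opening: 0.633
grip_force: 0.0
```

Emit:
move_arm(
  moves=[0,0,0,0,0,0,0,0,0,0,0,0,0,0,0,0,0,0,0,0,0,0,0,0],
  claw=0,
)

```text
t: 17.68
eef_pos: [482.4, -256.0, -18.2]
tcp_rot: [3.142, 0.0, 2.882]
ft_force: [1.1, -0.2, 1.1]
opening: 0.365
grip_force: 30.0
```

Emit:
move_arm(
  moves=[0,0,-0.05,0,0,0,-0.2,0,0,0,-0.3,0,0,0,-0.35,0,0,0,-0.1,0,0,0,0,0],
)

```text
t: 18.42
eef_pos: [482.6, -256.1, 132.4]
tcp_rot: [-3.141, 0.002, 2.882]
ft_force: [0.1, 0.3, -0.7]
opening: 0.366
grip_force: 30.0
```

```bash
python3 go.py 585.7 6.4 75 .133
```

```text
t 18.43 pos [ 482.6 -256.1  132.4] yaw 2.882 f [ 0.1  0.3 -0.7] | turn -0.2498 then shift [-0.9135  1.6431  0.3829]
```

Emit:
move_arm(
  moves=[0,0,0,-0.083,0,0,0,-0.083,0,0,0,-0.084,-0.131,0.235,0,0,-0.131,0.235,0,0,-0.131,0.235,0,0,-0.131,0.235,0,0,-0.131,0.235,0,0,-0.131,0.235,0,0,-0.128,0.233,0,0],
)

```text
t: 19.68
eef_pos: [585.2, 7.9, 129.6]
tcp_rot: [3.141, -0.003, -3.008]
ft_force: [1.1, -0.3, 0.4]
opening: 0.37
grip_force: 30.0
```

Emit:
move_arm(
  moves=[0,0,0.15,0,0,0,0.15,0,0,0,0.08,0,0,0,0,0,0,0,0,0,0,0,0,0],
)

```text
t: 20.42
eef_pos: [585.9, 6.4, 75.4]
tcp_rot: [-3.141, 0.001, -3.008]
ft_force: [0.1, 0.2, -0.7]
opening: 0.368
grip_force: 30.0
```

```bash
python3 go.py 585.7 6.4 50.8 .133; python3 - <<'E'
from h import *
import cv2
s=viewer.read_camera("side")[:,:,::-1]
cv2.imwrite("pics/r1.png",cv2.resize(s[150:240,285:405],None,fx=6.6,fy=6.6,interpolation=cv2.INTER_CUBIC))
st=monitor.state();p=st["eef_pos"];c=lambda P:((proj(P,"side")+.5-[285,150])*6.6-.5).round(1)
h=[p[0],p[1],st["tcp_rot"][2]+np.pi];z=p[2]+21.2
print("held bot",c(world(h,box(70,35,z))),"top",c(world(h,box(70,35,z+30))))
w=[585.7,6.3,.133]
print("second +x block top",c(world(w,box(70,35,72,37.5))),"bot",c(world(w,box(70,35,42,37.5))))
E
```

```text
t 20.43 pos [585.9   6.4  75.4] yaw -3.008 f [ 0.1  0.2 -0.7] | turn 0.0001 then shift [0.0012 0.0002 0.1643]
held bot [[471.6 256.1]
 [501.  299.1]
 [334.5 327.3]
 [308.5 283.1]] top [[473.2 192.7]
 [503.  234.8]
 [334.4 262.4]
 [308.1 219.2]]
second +x block top [[554.9 292.8]
 [585.6 335.9]
 [423.1 364. ]
 [395.6 319.8]] bot [[552.4 353.2]
 [582.7 397.1]
 [422.1 425.8]
 [394.9 380.7]]
```

View pics/r1.png

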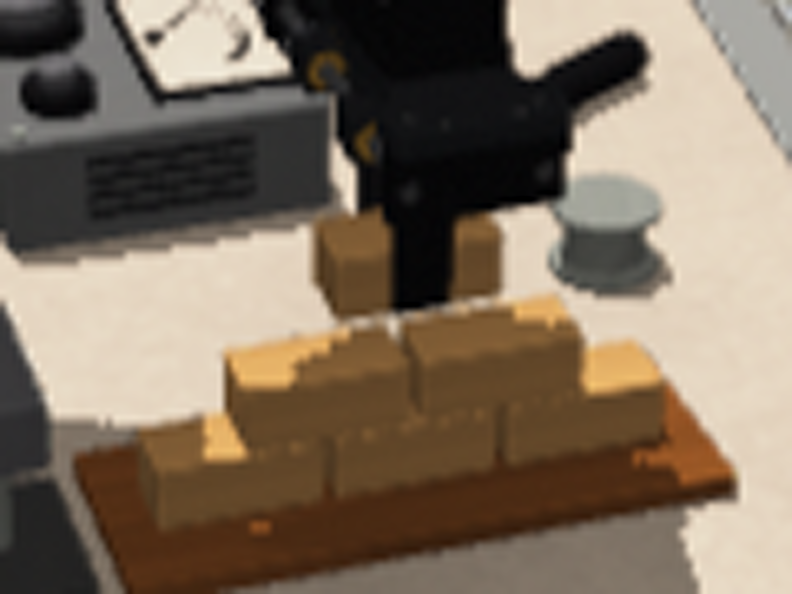

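The held block is at (315–500, 215–315), level and centred over the joint at (410,350), with the same small pixel bias as the wall. Lowering.

Emit:
move_arm(
  moves=[0.001,0,0.07,0,0,0,0.05,0,0,0,0.02,0,0,0,0.01,0,0,0,0,0,0,0,0,0],
)

```text
t: 21.22
eef_pos: [585.5, 6.5, 52.4]
tcp_rot: [-3.142, 0.0, -3.008]
ft_force: [0.2, -0.8, -0.2]
opening: 0.369
grip_force: 30.0
```

Emit:
move_arm(
  moves=[0,0,0.005,0,0,0,0.004,0,0,0,0,0,0,0,0,0],
)

```text
t: 21.72
eef_pos: [585.4, 6.5, 50.9]
tcp_rot: [3.142, 0.0, -3.008]
ft_force: [-0.5, -0.3, -0.0]
opening: 0.365
grip_force: 30.0
```

Emit:
move_arm(
  moves=[0,0,0.004,0,0,0,0,0,0,0,0,0],
)

```text
t: 22.1
eef_pos: [585.5, 6.5, 50.8]
tcp_rot: [-3.142, 0.0, -3.008]
ft_force: [-2.6, -0.2, 4.8]
opening: 0.367
grip_force: 30.0
```

Emit:
move_arm(
  moves=[0,0,0,0,0,0,0,0,0,0,0,0,0,0,0,0],
  claw=60,
)

```text
t: 22.6
eef_pos: [585.4, 6.5, 50.2]
tcp_rot: [3.141, -0.0, -3.008]
ft_force: [0.2, 0.5, 0.7]
opening: 0.624
grip_force: 0.0
```

Emit:
move_arm(
  moves=[0,0,-0.1,0,0,0,-0.25,0,0,0,-0.3,0,0,0,-0.1,0,0,0,0,0],
)

```text
t: 23.22
eef_pos: [585.6, 6.5, 163.8]
tcp_rot: [-3.141, 0.002, -3.008]
ft_force: [0.3, -0.5, -0.8]
opening: 0.629
grip_force: 0.0
```

```bash
python3 go.py 460.3 330.8 90 .133
```

```text
t 23.23 pos [585.6   6.5 163.8] yaw -3.008 f [ 0.3 -0.5 -0.8] | turn 0.0002 then shift [0.5413 2.2537 0.4919]
```

Emit:
move_arm(
  moves=[0.068,0.282,0,0,0.068,0.282,0,0,0.068,0.282,0,0,0.068,0.282,0,0,0.068,0.282,0,0,0.068,0.282,0,0,0.068,0.282,0,0,0.065,0.28,0.1,0,0,0,0.2,0,0,0,0.19,0],
  claw=0,
)

```text
t: 24.48
eef_pos: [458.9, 330.9, 87.0]
tcp_rot: [-3.141, -0.002, -3.007]
ft_force: [-0.5, 0.1, 0.2]
opening: 0.011
grip_force: 0.0
```

Emit:
move_arm(
  moves=[0,0,0,0,0,0,0,0],
)

```text
t: 24.72
eef_pos: [460.2, 330.8, 89.5]
tcp_rot: [-3.142, -0.0, -3.009]
ft_force: [-0.8, 0.4, -0.5]
opening: 0.005
grip_force: 0.0
```

```bash
python3 go.py 460.3 330.8 60 .133; python3 - <<'E'
from h import *
import cv2
t=viewer.read_camera("top");s=viewer.read_camera("side")
for n,i in(("top",t),("side",s)):cv2.imwrite(f"pics/u_{n}.png",i[:,:,::-1])
# top faces: wood colour mask around wall
# compare gripper-free wall: predicted corners of third block vs edges by ICP-like template: brightness check
w=[585.7,6.3,.133]
best=[]
for n,im in(("top",t),("side",s)):
    g=cv2.GaussianBlur(cv2.cvtColor(im,cv2.COLOR_RGB2GRAY),(0,0),.7)
    gx=cv2.Sobel(g,cv2.CV_32F,1,0);gy=cv2.Sobel(g,cv2.CV_32F,0,1);G=cv2.magnitude(gx,gy)
    B=box(70,35,102);E=np.vstack([np.linspace(B[i],B[(i+1)%4],40) for i in range(4)])
    r=[]
    for dx in np.arange(-6,6.1,1):
        for dy in np.arange(-6,6.1,1):
            for da in(-.06,-.03,0,.03,.06):
                u=proj(world([w[0]+dx,w[1]+dy,w[2]+da],E),n).astype(np.float32)
                r.append((cv2.remap(G,u[:,0].reshape(1,-1),u[:,1].reshape(1,-1),cv2.INTER_LINEAR).mean(),dx,dy,da))
    r.sort(reverse=True);print(n,[tuple(np.round(x,2)) for x in r[:5]])
E
```

```text
t 24.73 pos [460.2 330.8  89.5] yaw -3.009 f [-0.8  0.4 -0.5] | turn 0.0 then shift [-0.0008  0.0002  0.1967]
top [(np.float64(223.59), np.float64(3.0), np.float64(1.0), np.float64(0.0)), (np.float64(223.57), np.float64(2.0), np.float64(1.0), np.float64(0.0)), (np.float64(220.93), np.float64(3.0), np.float64(1.0), np.float64(0.03)), (np.float64(220.14), np.float64(3.0), np.float64(1.0), np.float64(-0.03)), (np.float64(220.06), np.float64(2.0), np.float64(1.0), np.float64(0.03))]
side [(np.float64(178.18), np.float64(-6.0), np.float64(-1.0), np.float64(-0.06)), (np.float64(176.7), np.float64(-6.0), np.float64(-2.0), np.float64(-0.06)), (np.float64(176.61), np.float64(-6.0), np.float64(0.0), np.float64(-0.06)), (np.float64(175.98), np.float64(-6.0), np.float64(-1.0), np.float64(-0.03)), (np.float64(175.89), np.float64(-5.0), np.float64(-1.0), np.float64(-0.06))]
```

```bash
python3 - <<'E'
from h import *
import cv2
def edge(f,z,cx,lx=70,ly=35,n="top"):
    g=cv2.GaussianBlur(cv2.imread(f,0),(0,0),.7)
    G=cv2.magnitude(cv2.Sobel(g,cv2.CV_32F,1,0),cv2.Sobel(g,cv2.CV_32F,0,1))
    B=box(lx,ly,z,cx);E=np.vstack([np.linspace(B[i],B[(i+1)%4],60) for i in range(4)])
    r=[]
    for dx in np.arange(-6,6.1,.5):
        for dy in np.arange(-6,6.1,.5):
            u=proj(world([585.7+dx,6.3+dy,.133],E),n).astype(np.float32)
            r.append((cv2.remap(G,u[:,0].reshape(1,-1),u[:,1].reshape(1,-1),cv2.INTER_LINEAR).mean(),dx,dy))
    r.sort(reverse=True);return np.array(r[:6]).mean(0).round(2)
for n in("top","side"):
    print(n,"glued",edge(f"pics/{n}0.png",72,-37.5,n=n),"base",edge(f"pics/{n}0.png",12,0,260,100,n=n),"bottom+x",edge(f"pics/{n}0.png",42,75,n=n),"third",edge(f"pics/u_{n}.png",102,0,n=n),"both2nd+base now",edge(f"pics/u_{n}.png",12,0,260,100,n=n))
E
```

```text
top glued [182.72   3.     1.25] base [225.89  -0.25   0.5 ] bottom+x [198.86   0.25   1.5 ] third [223.36   2.42   0.92] both2nd+base now [ 2.5447e+02 -2.5000e-01  5.0000e-01]
side glued [165.25   0.58  -0.42] base [194.54  -1.92  -0.58] bottom+x [180.52   1.25   0.5 ] third [173.79   0.92  -0.92] both2nd+base now [197.52  -2.08  -0.42]
```

Relative to the glued block, the third block is within 0.6 mm in both views. Now the button: I approach until contact.

Emit:
move_arm(
  moves=[0,0,0.08,0,0,0,0.06,0,0,0,0.05,0,0,0,0.02,0,0,0,0,0,0,0,0,0],
)

```text
t: 25.58
eef_pos: [459.9, 330.7, 58.1]
tcp_rot: [-3.142, -0.0, -3.008]
ft_force: [-2.0, -2.0, 3.1]
opening: 0.004
grip_force: 1.3
```

Emit:
move_arm(
  moves=[0,0,0.02,0,0,0,0,0,0,0,0,0],
)

```text
t: 25.95
eef_pos: [460.1, 330.8, 55.0]
tcp_rot: [3.141, 0.0, -3.008]
ft_force: [-1.4, -1.5, 4.6]
opening: 0.006
grip_force: 2.2
```

Emit:
move_arm(
  moves=[0,0,0.015,0,0,0,0,0,0,0,0,0],
)

```text
t: 26.32
eef_pos: [460.1, 330.8, 52.7]
tcp_rot: [3.141, 0.0, -3.008]
ft_force: [-1.6, -1.5, 6.1]
opening: 0.006
grip_force: 2.9
```

Emit:
move_arm(
  moves=[0,0,0.008,0,0,0,0,0,0,0,0,0],
)

```text
t: 26.7
eef_pos: [460.1, 330.9, 52.1]
tcp_rot: [3.141, 0.001, -3.008]
ft_force: [-3.5, -3.3, 13.5]
opening: 0.005
grip_force: 6.2
```

Emit:
move_arm(
  moves=[0,0,0,0,0,0,0,0,0,0,0,0,0,0,0,0,0,0,0,0,0,0,0,0,0,0,0,0,0,0,0,0,0,0,0,0,0,0,0,0],
)

```text
t: 27.95
eef_pos: [460.1, 330.8, 52.1]
tcp_rot: [3.141, 0.001, -3.008]
ft_force: [-4.0, -2.4, 12.5]
opening: 0.003
grip_force: 6.2
```

```bash
python3 - <<'E'
from h import *
import cv2
s=viewer.read_camera("side")[:,:,::-1];cv2.imwrite("pics/n1.png",s)
# needle pivot/white dial: print dark pixels compactly
r=cv2.cvtColor(s[147:167,300:332],cv2.COLOR_BGR2GRAY)
for row in r:print(''.join('#' if v<90 else '+' if v<150 else '.' for v in row))
r=cv2.cvtColor(cv2.imread("pics/side0.png")[147:167,300:332],cv2.COLOR_BGR2GRAY)
print()
for row in r:print(''.join('#' if v<90 else '+' if v<150 else '.' for v in row))
E
```

```text
.........+++++++++...##+........
+++++++++++...........#++.......
##+++.................##+.......
###++..................#++......
####+++.................#+......
####++++................##+.....
#####++++................#++....
#####++##+................#+....
##########+++........++...##+...
######+###+++........+#....#++..
#######++++++++......#+....##+..
#######++++++++++...#+......#++.
########++++++++++.+.........#+.
########++++++++++++.........##+
#########+++++++++++++..++++###+
##########+++++################+
##############################++
###########################+++++
#############################+++
################################

........+++++++++++..##+........
..++++++++++..........##+.......
+#+++.................##+.......
+##...........+........#++......
+##.....................#+......
+##+........+...........##+.....
++##......++.............#++....
++##+...+.................#+....
+++##..###...........++...##+...
+++##+.+#............+#....##+..
++++##...............#+....##+..
++++###.............#+......#++.
+++++##+.....................##+
+++++###.....................##+
++++++##+...............++++###+
++++++###........+++###########+
+++++++###+++#################++
+++++++################+++++++++
++++++++########+++++++++++++++#
+++++++++#++++++++++++++++######
```

Emit:
move_arm(
  moves=[0,0,0,0,0,0,0,0,0,0,0,0,0,0,0,0,0,0,0,0,0,0,0,0,0,0,0,0,0,0,0,0,0,0,0,0,0,0,0,0],
)

```text
t: 29.25
eef_pos: [460.1, 330.8, 52.1]
tcp_rot: [3.141, 0.001, -3.008]
ft_force: [-3.2, -2.3, 12.1]
opening: 0.003
grip_force: 6.2
```

Emit:
move_arm(
  moves=[0,0,0,0,0,0,0,0,0,0,0,0,0,0,0,0,0,0,0,0,0,0,0,0,0,0,0,0,0,0,-0.3,0,0,0,-0.3,0,0,0,-0.2,0],
)

```text
t: 30.5
eef_pos: [460.5, 331.1, 173.2]
tcp_rot: [3.141, 0.002, -3.008]
ft_force: [0.5, 0.2, 0.1]
opening: 0.005
grip_force: 0.0
```

Emit:
move_arm(
  moves=[0,-0.3,0,0,0,-0.3,0,0,0,-0.3,0,0,0,0,0,0,0,0,0,0],
)

```text
t: 31.12
eef_pos: [478.2, 197.3, 171.3]
tcp_rot: [3.141, 0.0, -3.009]
ft_force: [-0.1, 0.4, -0.5]
opening: 0.007
grip_force: 0.0
```

```bash
python3 - <<'E'
from h import *
import cv2
t=viewer.read_camera("top")[:,:,::-1];cv2.imwrite("pics/n2.png",t)
s=viewer.read_camera("side")[:,:,::-1];cv2.imwrite("pics/n3.png",s)
for f in(s,cv2.imread("pics/side0.png")):
    for row in cv2.cvtColor(f[145:166,300:332],cv2.COLOR_BGR2GRAY):print(''.join('#' if v<90 else '+' if v<165 else '.' for v in row))
    print()
for f in(t,cv2.imread("pics/top0.png")):
    for row in cv2.cvtColor(f[186:218,212:256],cv2.COLOR_BGR2GRAY):print(''.join('#' if v<90 else '+' if v<150 else '.' for v in row))
    print()
print(monitor.state()["t"])
E
```

```text
#++.............................
+.............+++++++++.........
........+++++++++++.+##+........
++++++++++++..........#++.......
+#+++.................##+.......
+##....................#++......
+##.....................#++.....
+##+....................##+.....
++##.....................#++....
++##+..++............+....#+....
+++##..##+..........+++...##+...
+++##+.+#............+#....#++..
++++##..............+#+....##+..
++++##+............+#+......#++.
+++++##+.....................#++
+++++##+.....................##+
++++++##+..............+++++###+
++++++###.......++++###########+
+++++++###+++#################++
+++++++###############++++++++++
++++++++#######+++++++++++++++++

##++..............+.............
++............++++++++++........
...+..+++++++++++++.+##++.......
++++++++++++.........+##+.......
+#+++.................##++......
+##...........+.......+#++......
+##..........+.........+#++.....
+##+.......++.......+...##++....
++##......++............+#++....
++##+..+++...........++..+#+....
+++##+.###..........+++...##+...
+++##+.+#............+#...+##+..
++++##+...
[... 2476 characters left out ...]
............###++
++##.........+++.......................+##++
++##...........#+......................+##++
++##+...........++.....................+##++
++##+............++....................+##++
++##+..............++++................+##++
++##+...............+###................##++
+++#+...............####................###+
+++#+...............+###...........+++++###+
+++##................++....++++++##########+
+++##.............++++#+#################+++
+++##....++++++#################++++++++++++
+++##+#################+++++++++++++++++++++
+++###########++++++++++++++++++++++++++++++
+++##+++++++++++++++++++++++++++++++++++++++
++++++++++++++++++++++++++++++++++++++++++++

31.225
```

Emit:
move_arm(
  moves=[-0.1,-0.3,-0.1,0,-0.1,-0.3,0,0,0,-0.35,0,0,0,-0.35,0,0,0,-0.35,0,0,0,-0.35,0,0,0,-0.3,0,0,0,0,0,0],
)

```text
t: 32.22
eef_pos: [554.1, -142.7, 185.9]
tcp_rot: [-3.142, -0.0, -3.01]
ft_force: [-0.3, 0.2, 0.8]
opening: 0.005
grip_force: 0.0
```

```bash
python3 - <<'E'
from h import *
import cv2
t=viewer.read_camera("top")[:,:,::-1];cv2.imwrite("pics/n4.png",t)
for row in cv2.cvtColor(t[186:214,212:256],cv2.COLOR_BGR2GRAY):print(''.join('#' if v<90 else '+' if v<150 else '.' for v in row))
d=cv2.absdiff(t,cv2.imread("pics/top0.png")).max(2)>70
print({k:int(d[a:b,c:e].sum()) for k,(a,b,c,e) in dict(tools=(120,182,215,300),brush=(200,265,145,200),wall=(140,260,310,370),resin=(125,150,385,405),jar=(140,170,415,450),pink=(270,295,400,435)).items()})
E
```

```text
............+.+++++++++++++++++++++#####++..
....++++++++++++++++++++++##############++++
+++++++++++++++++###############+++++.##++++
+++++++++##############++#++..........##++++
+#############++#++...................##++++
+#####++#+............................+##+++
+##...................................+##+++
+##....................+#+++..........+##+++
+##.................+..#####++........+##+++
+##..............+..++.+..++###+......+##+++
++#+...........+..+...+......+##.......##+++
++#+........+..+......+......+.........##+++
++#+........++........+........+.......##+++
++#+..................+................##+++
++##......+...........+................##+++
++##..................+................+##++
++##..................+................+##++
++##..................+................+##++
++##..................+................+##++
++##..................+................+##++
++##+.................+.................##++
++##+................+#.................##++
+++#+................##+................##++
+++#+...............+###................###+
+++#+...............+###.............+++###+
+++##.................+.....++++++#########+
+++##..............++++++################+++
+++##......++++#################++++++++++++
{'tools': 0, 'brush': 0, 'wall': 81, 'resin': 11, 'jar': 508, 'pink': 768}
```

The needle has sunk back from the thick part without ever running past its end. The wall is built and the arm is clear, so I hand in.

```bash
python3 -c "
from cell import order
print(order.job_done())"
```

```text
the job is handed in; nothing more can be done
None
```

I set both blocks in running bond, held the cure button down for about 4.3 s, and handed the job in at about 32 s. I saw the needle only after release, when it had sunk back to the start of the thick part, so its peak (about 1.2 expected) is inferred.

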